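Shim the soft foot of a roller unit

ROBOT

A 6-joint arm with a two-finger parallel gripper is mounted at the origin on the work surface. World frame = base frame: x ahead of the robot, y to its left, z up, the work surface at z = 0. Lengths are in m, angles in degrees, forces in N, time in s.
With the tool pointing down it reaches from about 0.25 to 0.725 m from the base axis. Payload 9.7 kg.
Tool frame: the origin (TCP) lies at the very end of the fingers, on their centre line; the grasp point (between the pads) lies 19 mm behind it; z points along the fingers, y is the line along which they close (so a half turn about z gives the same grasp; the last joint's range is limited). The gripper opens to 85 mm and grips with 20 to 120 N. Pads are 22 mm wide; open, the fingers measure 114 mm over their backs; the gripper's body (76 mm by 85 mm) begins 54 mm behind the grasp point. The pads swing forward as they close: fully open they stand 13 mm farther back than shut.
Start: joints at [-69.271, 4.979, 10.078, 95.1, 0, 90], TCP at [0.195, -0.514, 0.231] pointing down, gripper open.
Joint ranges: [-179.16, 179.16], [-48.56, 103.87], [-65.8, 70.77], [-126.05, 130.52], [-82.76, 87.17], [-180, 180]. Speed limits (degrees/s): [127.2, 127.2, 147.25, 180, 180, 180].

INTERFACE

Orientations are given as [roll, pitch, yaw] about the fixed x, y, z axes, in that order (R = Rz(yaw) Ry(pitch) Rx(roll)).
In Python, from workcell import telemetry, optics, workorder gives the robot as it stands.
- The arm moves only by the shell command python3 -m handwheel 'ROWS' [FORCE]. ROWS is JSON, a list of rows, each an object of numbers: "tx", "ty", "tz": the shift along the tool's x, y, z in m; "ax", "ay", "az": the turn, a rotation vector about the tool's x, y, z in degrees; "jaw": the gripper command: -1 is shut, 1 is fully open, values between are in proportion. A call has exactly 10 rows; each row shifts and turns the commanded pose from where the row before left it, along the tool's axes as they then stand; what a row does not reach is not made up. A row lasts 1/8 s, in which the tool goes at most 62.5 mm and 10.7 degrees, less where a joint would pass 70% of its speed; a pose out of reach is approached as far as the arm can. A call is refused whole if a number of a shift passes 0.0625 or a number of a turn 10.7, either way. A call with a gripper value outside its range is refused whole. The fingers move at their own pace and stop on an object; FORCE is the grip in N (left out, the last holds). Time passes only in rows, so rows that do not move let the fingers close, or fill a call up. It gives the time, the measured TCP pose, the force, the opening and the grip force at its end, in the units of the state.
- telemetry.get_obs(): the state, without advancing time (a new reading comes with each control period).
- optics.camera(name): name is "scene" or "top" or "wrist"; returns a dict with "color" (400x640x3 uint8, red, green, blue), "K" (3x3 intrinsics, pixels), "extrinsics" (4x4, takes a point from camera to world coordinates); the wrist camera has in their place "mount" (4x4, takes a point from camera to tool coordinates, whose origin is the TCP and whose axes are the flange's). Camera axes: x right, y down, z forward; pixel columns grow to the right and rows downward; lengths in m; the calibration is good to about 2 mm. A picture is of the moment at which its call begins: read the wrist's pose just before it. There is no depth.
- workorder.job_done(): hands the job in; it is judged then, once.
The state is a dict: "time": time; "q": joint angles; "qd": joint speeds; "joint_efforts": joint torques, N m; "ee_pos": TCP position; "tcp_rot": TCP orientation; "wrist_force": force on the tool from outside, world axes, zero at the start; "torque": the same for the moment, N m; "opening": finger opening in m; "grasp_force": force on a finger pad.
Only numpy, scipy, OpenCV 4.12 (cv2) and the standard library are available. Lean on these libraries where they do the work, as an engineer would, in place of code of your own. Each camera call takes 0.05 s, during which the arm holds its last target. There are 200 camera calls.

TASK

The roller unit rocks because its orange foot hangs above its seat. Take slotted shims from the rail by their red tabs and slide them one by one under the orange foot, fully home around the stud, until no more will go in; then, with the shims let go, press down firmly on the yellow pad to check that the shims carry the load, and leave everything at rest. Do not disturb the wrench, the bearing or the jar.

Things in the scene. Friction and masses are not known exactly. Their poses are not given: they have to be found in the camera images.
- machine: roller unit, about 2.7 kg, loose on four feet (44 wide, 40 long, 12 mm thick) at x +-85, y +-75 mm; origin: centre of the base, level with the undersides of its feet. The foot at (+85, +75) is orange and hovers, the others rest. 5 to 8 N down on the yellow pad rocks the unit if the orange foot is unsupported. Drum and motor, up to 92 mm high, lie between x -95 and +15 mm
- foot (a point): point in the orange foot's slot, at the level of the foot's underside, on the nominal stud axis; axes as the machine. The slot opens to the machine's +y, and shims go in from that side, moving along the machine's -y, slot first, tab left sticking out to +y
- pad (a point): top centre of the yellow press pad (26 mm across) on the orange foot's corner, 24 mm above the undersides of the feet
- riser_a_seat (a point): centre of the top face (56 mm across) of a blue round riser, 40.5 mm tall on the bench, with an 8 mm brass stud rising upright from this centre to 72 mm above the bench. Either this or riser_b stands under the orange foot (the one horizontally near foot); the other stands spare beyond the work. Fixed. Its seat is 9.5 mm below the orange foot: room for one shim
- riser_b_seat (a point): as riser_a_seat but the riser is 32.5 mm tall: its seat is 17.5 mm below the orange foot: room for two shims, one on the other
- bed: aluminium bed plate 250 x 210 x 12 mm on the bench, origin at its underside centre, carrying three good seats 50 mm above the bench with brass studs; fixed
- rail: aluminium profile 270 x 50 x 30 mm on which the shims lie side by side about 90 mm apart, tabs overhanging its edge away from the machine; origin at the underside centre, long axis x; fixed
- wrench: loose wrench on the bench, a bystander
- bearing: loose bearing ring 48 mm across, 14 mm high on the bench, a bystander
- grease: small jar 48 mm across, 70 mm high, a bystander
- shim1_grip (a point): centre, half-way up, of the red tab (18 wide, 8 thick, 60 mm long) of a 90 g slotted shim lying flat on the rail; 60 mm from the plate centre; shim x points from plate along tab, z up. Stacked tabs lie one right over the other: grip with fingertips no lower than the tab's underside
- shim1_plate (a point): plate centre of the same shim, half-way up: steel 40 x 40 x 8 mm with a 14 mm wide U-slot, open to the shim's -x, ending 5 mm past this point towards the tab; the stud stands about here when home. Its two prongs end in 3 mm thick, 6 mm long lead-in noses, tips 26 mm from this point. Axes as shim1_grip
- shim2_grip (a point): same as shim1_grip, for an equal shim
- shim2_plate (a point): same as shim1_plate, for an equal shim
- shim3_grip (a point): same as shim1_grip, for an equal shim
- shim3_plate (a point): same as shim1_plate, for an equal shim
Not all that is in view belongs to the job. What is shaped like the part that bears shim1_grip but black or turquoise is not meant.

How it is judged:
By the outcome, as a careful person would: the job done as asked, in the order asked, and still so for the second after the job is handed in, with the robot touching nothing.
It also fails if it takes over 64 s, if anything falls off the work surface, if the arm or the gripper's body presses on something with over 40 N, if the wrist force passes 120 N, or if a joint passes its speed limit or range.

## Working session

There is one attempt and no reset: what is moved stays moved. The work goes in short steps, Python scripts to look and compute and a shell command to move; the robot and the scene stay as the last step left them, time stands still between calls to the robot, and variables do not carry over. Pictures are saved under pics/ and viewed, at most 10 in all, crops included, and the job is handed in when it is done.

```bash
mkdir -p pics; ls
python3 - <<'E'
from workcell import telemetry, optics
import cv2,numpy as np
print(telemetry.get_obs())
np.set_printoptions(precision=4,suppress=True)
for n in ["scene","top","wrist"]:
    c=optics.camera(n); cv2.imwrite(f"pics/{n}0.png",c["color"][:,:,::-1])
    print(n,c["K"].tolist(),c.get("extrinsics",c.get("mount")))
E
```

```text
pics
{'time': 0.0, 'q': array([-6.92702796e+01,  5.01278003e+00,  1.00348071e+01,  9.50975463e+01,
        1.25098909e-03,  8.99995977e+01]), 'qd': array([-0.09858532, -0.00193493,  0.00066783, -0.05767087, -0.02577381,
        0.02430123]), 'joint_efforts': array([ 6.63362644e-04, -5.20389819e+01,  4.64806831e+01,  1.62132690e-02,
        4.04433308e-05, -1.31137895e-05]), 'ee_pos': array([ 0.19460946, -0.51419458,  0.23057009]), 'tcp_rot': array([-1.79924481e+02, -1.25151821e-03,  2.07301210e+01]), 'wrist_force': array([0.03907358, 0.00604009, 0.61971727]), 'torque': array([-0.02819053,  0.01958319,  0.01634378]), 'grasp_force': 0.0, 'opening': 0.0852645771891229}
scene [[407.93536477630283, 0.0, 323.6407351251959], [0.0, 407.93536477630283, 202.46044095822666], [0.0, 0.0, 1.0]] [[-0.2403  0.7708 -0.59    1.1439]
 [ 0.9707  0.1943 -0.1415  0.3037]
 [ 0.0056 -0.6067 -0.7949  0.9249]
 [ 0.      0.      0.      1.    ]]
top [[457.73800065220416, 0.0, 315.49821429473957], [0.0, 457.73800065220416, 200.46374443290264], [0.0, 0.0, 1.0]] [[ 0.0094 -0.9938  0.111   0.4005]
 [-0.9999 -0.0107 -0.0115  0.1538]
 [ 0.0126 -0.1109 -0.9938  1.1336]
 [ 0.      0.      0.      1.    ]]
wrist [[357.27142441707946, 0.0, 313.04889612642535], [0.0, 357.27142441707946, 199.08012240951732], [0.0, 0.0, 1.0]] [[-0.0002 -0.9661 -0.2581  0.0655]
 [ 1.     -0.0002 -0.0002  0.0008]
 [ 0.0001 -0.2581  0.9661 -0.1418]
 [ 0.      0.      0.      1.    ]]
```

View pics/top0.png

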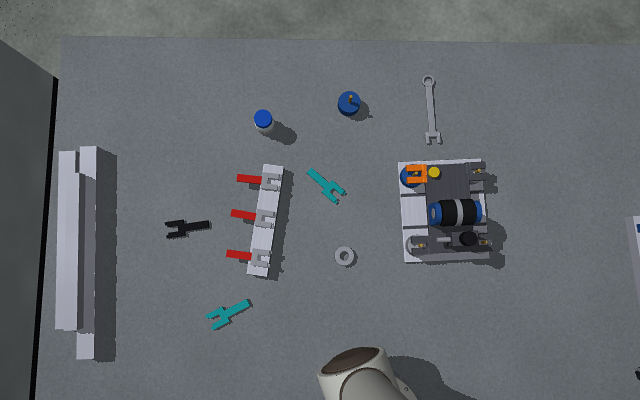

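View pics/scene0.png

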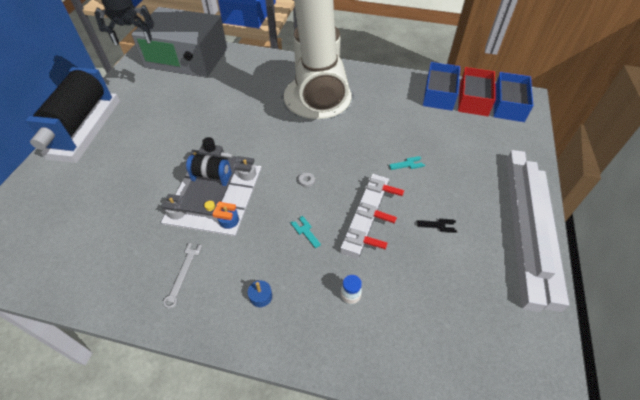

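The top view shows the red tabs at about (249,179), (243,214) and (239,255), the orange foot at (415,174), the yellow pad at (434,172) and the spare riser at (349,103). The slot opens to image-left (world +y), and the shims already point that way. The scene view agrees. Next I measure by colour.

```bash
cat > h.py <<'E'
import cv2,numpy as np
from workcell import telemetry, optics
from scipy.spatial.transform import Rotation as R
np.set_printoptions(precision=4,suppress=True)
HSV={"red":[((0,150,80),(6,255,255)),((174,150,80),(180,255,255))],"orange":[((7,170,120),(18,255,255))],
"yellow":[((22,150,120),(33,255,255))],"blue":[((100,150,50),(125,255,255))]}
def grab(n):
    o=telemetry.get_obs(); c=optics.camera(n)
    if n=="wrist":
        T=np.eye(4);T[:3,:3]=R.from_euler("xyz",o["tcp_rot"],degrees=True).as_matrix();T[:3,3]=o["ee_pos"]
        c["extrinsics"]=T@c["mount"]
    return c
def ray(c,p):
    d=np.linalg.inv(c["K"])@[p[0],p[1],1]; E=c["extrinsics"]; return E[:3,3],E[:3,:3]@d
def plane(c,p,z):
    o,d=ray(c,p); return o+d*(z-o[2])/d[2]
def tri(c1,p1,c2,p2):
    o,d=ray(c1,p1);q,e=ray(c2,p2);d=d/np.linalg.norm(d);e=e/np.linalg.norm(e)
    s=np.linalg.lstsq(np.c_[d,-e],q-o,rcond=None)[0]
    a,b=o+s[0]*d,q+s[1]*e; return (a+b)/2,np.linalg.norm(a-b)
def blobs(c,col,amin=25):
    h=cv2.cvtColor(c["color"],cv2.COLOR_RGB2HSV); m=sum(cv2.inRange(h,a,b) for a,b in HSV[col])
    cs=cv2.findContours(m,cv2.RETR_EXTERNAL,cv2.CHAIN_APPROX_NONE)[0]
    return sorted([k for k in cs if cv2.contourArea(k)>amin],key=cv2.contourArea,reverse=True)
def cen(k): m=cv2.moments(k); return np.array([m["m10"],m["m01"]])/m["m00"]
E
python3 - <<'E'
from h import *
t=grab("top");s=grab("scene")
for col in HSV:
    for n,c in(("top",t),("scene",s)):
        print(col,n,[(cen(k).round(1).tolist(),cv2.contourArea(k)) for k in blobs(c,col)][:8])
for k in blobs(t,"red"):
    (r,sz,a)=cv2.minAreaRect(k); P=np.array([plane(t,p,.038) for p in cv2.boxPoints(cv2.minAreaRect(k))])
    print("tab",P.mean(0),sz,"corners",P[:,:2].tolist())
Y=[k for k in blobs(t,"yellow")][0];Ys=blobs(s,"yellow")[0]
print("pad",plane(t,cen(Y),.074),plane(s,cen(Ys),.074),tri(t,cen(Y),s,cen(Ys)))
f=lambda c,x,y,w,h,k:cv2.resize(c["color"][y:y+h,x:x+w,::-1],(w*k,h*k),interpolation=cv2.INTER_CUBIC)
a=np.hstack([f(t,395,155,65,50,6),f(t,328,85,65,50,6)]);b=np.hstack([f(s,190,185,65,50,6),f(s,230,265,65,50,6)])
cv2.imwrite("pics/crop1.png",np.vstack([a,b]))
E
```

```text
red top [([238.5, 254.4], 159.0), ([248.7, 178.5], 159.0), ([242.9, 214.3], 156.5)]
red scene [([477.0, 90.9], 1422.0), ([374.8, 242.2], 118.0), ([384.6, 216.3], 104.5), ([392.8, 190.0], 87.0)]
orange top [([417.0, 173.3], 223.0)]
orange scene [([222.8, 210.5], 166.5)]
yellow top [([433.4, 171.5], 79.0)]
yellow scene [([209.3, 205.3], 61.5)]
blue top [([348.5, 103.0], 403.5), ([262.6, 118.2], 236.0), ([434.8, 213.3], 234.5), ([405.9, 178.2], 109.0), ([478.2, 211.1], 84.5)]
blue scene [([34.0, 72.4], 10022.5), ([513.1, 96.8], 1447.0), ([243.2, 11.6], 1034.5), ([441.2, 90.2], 668.0), ([259.9, 294.6], 332.5), ([351.6, 283.6], 229.5), ([222.8, 171.7], 134.0), ([229.4, 221.7], 97.0)]
tab [0.3922 0.3227 0.038 ] (25.045024871826172, 7.533331394195557) corners [[0.38705499273238214, 0.3531033630601583], [0.40467309950096453, 0.3512924684373341], [0.39741444523715924, 0.29225211644270654], [0.37981158011606736, 0.2941701815263715]]
tab [0.5744 0.3029 0.038 ] (24.40536880493164, 7.619776248931885) corners [[0.5680837022427616, 0.33299759103128584], [0.5866238518605154, 0.33149487209879114], [0.5806968064507834, 0.27275581785644404], [0.5621674622620669, 0.27436867901850964]]
tab [0.4878 0.3146 0.038 ] (24.686193466186523, 7.513189315795898) corners [[0.4838936442548288, 0.34513091846902133], [0.5016939915442112, 0.34244830288178707], [0.4916779348040846, 0.2840414014902604], [0.4739030087837266, 0.28682970088894844]]
pad [ 0.5905 -0.1353  0.074 ] [ 0.5942 -0.1341  0.074 ] (array([ 0.5913, -0.1365,  0.0695]), np.float64(3.5852024640052404e-05))
```

View pics/crop1.png

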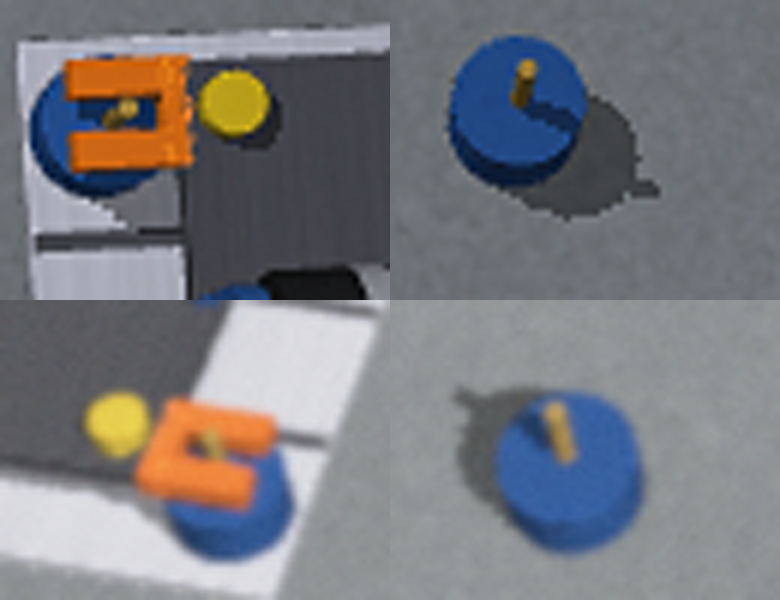

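The crop shows both studs in both views. In full-image pixels, the stud under the foot has its top at about (416.2,173) in top and (224.7,208.3) in scene. The spare stud runs from top (350.8,96.2) to base (349.8,102.5) in top, and from (257.5,283) to (260,291.7) in scene.

```bash
cat >> h.py <<'E'
def plan(p,yaw,n,jaw=None,roll=180,pitch=0):
    """constant tool-frame row (shift, turn) repeated n times that leads from the measured pose to p, yaw"""
    o=telemetry.get_obs(); A=R.from_euler("xyz",o["tcp_rot"],degrees=True); B=R.from_euler("xyz",[roll,pitch,yaw],degrees=True)
    w=(A.inv()*B).as_rotvec()/n
    M=sum((A*R.from_rotvec(w*i)).as_matrix() for i in range(n))
    print("t=%.2f"%o["time"],"pos",o["ee_pos"],"rot",o["tcp_rot"],"F",o["wrist_force"],"open %.4f grip %.1f"%(o["opening"],o["grasp_force"]))
    print(n,"rows: shift",np.linalg.solve(M,np.array(p)-o["ee_pos"]),"turn",np.degrees(w))
E
python3 - <<'E'
from h import *
t=grab("top");s=grab("scene")
print("stud",plane(t,(416.2,173),.072),plane(s,(224.7,208.3),.072))
a=plane(t,(350.8,96.2),.072);b=plane(s,(257.5,283),.072);print("spare",a,b)
for nm,c,p,xy in(("top",t,(349.8,102.5),a),("scene",s,(260,291.7),b)):
    for z in (.0325,.0405): print(nm,z,plane(c,p,z)-xy)
cs=[k for k in blobs(s,"blue") if abs(cen(k)[0]-260)<5][0]; ct=blobs(t,"blue")[0]
print("jar",plane(t,(262.6,118.2),.07), cv2.boundingRect(ct),cv2.boundingRect(cs))
plan((.58,-.075,.17),90,9)
E
```

```text
stud [ 0.5868 -0.0951  0.072 ] [ 0.5921 -0.0926  0.072 ]
spare [0.7715 0.0593 0.072 ] [0.7723 0.0611 0.072 ]
top 0.0325 [-0.0024 -0.001  -0.0395]
top 0.0405 [-0.0051 -0.0004 -0.0315]
scene 0.0325 [ 0.0026  0.002  -0.0395]
scene 0.0405 [ 0.0059  0.0041 -0.0315]
jar [0.7152 0.2694 0.07  ] (338, 91, 23, 25) (248, 282, 23, 24)
t=0.35 pos [ 0.1947 -0.5143  0.2311] rot [-179.98      0.       20.7323] F [-0.2823  0.1146 -0.6548] open 0.0853 grip 0.0
9 rows: shift [0.0689 0.0033 0.0068] turn [-0.0019 -0.0013 -7.6964]
```

```bash
python3 -m handwheel '[{"tx":0.062,"ty":0.003,"tz":0.003,"az":-6.93},{"tx":0.062,"ty":0.003,"tz":0.003,"az":-6.93},{"tx":0.062,"ty":0.003,"tz":0.003,"az":-6.93},{"tx":0.062,"ty":0.003,"tz":0.003,"az":-6.93},{"tx":0.062,"ty":0.003,"tz":0.003,"az":-6.93},{"tx":0.062,"ty":0.003,"tz":0.003,"az":-6.93},{"tx":0.062,"ty":0.003,"tz":0.003,"az":-6.93},{"tx":0.062,"ty":0.003,"tz":0.003,"az":-6.93},{"tx":0.062,"ty":0.003,"tz":0.016,"az":-6.93},{"tx":0.062,"ty":0.003,"tz":0.020,"az":-6.93}]'
python3 - <<'E'
from h import *
plan((.58,-.075,.17),90,4)
w=grab("wrist");cv2.imwrite("pics/w1.png",w["color"][:,:,::-1])
E
```

```text
t=0.35 pos [ 0.1947 -0.5143  0.2311] rot [-179.98      0.       20.7323] F [-0.2823  0.1146 -0.6548] open 0.0853 grip 0.0
4 rows: shift [ 0.1547 -0.0055  0.0153] turn [ -0.0044  -0.003  -17.3169]$[0]: bad value
```

View pics/w1.png

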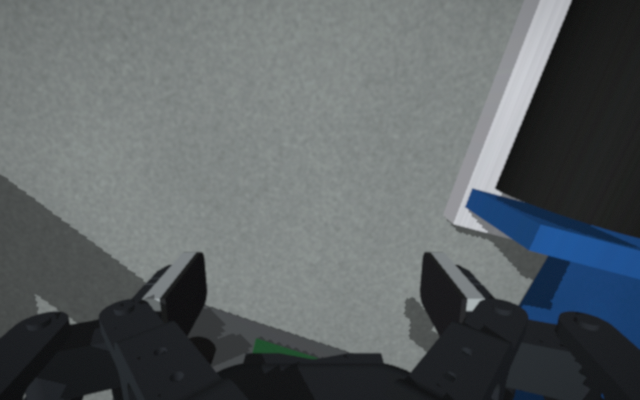

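```bash
python3 -m handwheel '[{"tx":0.062,"ty":0.003,"tz":0.003,"ax":0,"ay":0,"az":-6.93,"jaw":1},{"tx":0.062,"ty":0.003,"tz":0.003,"ax":0,"ay":0,"az":-6.93,"jaw":1},{"tx":0.062,"ty":0.003,"tz":0.003,"ax":0,"ay":0,"az":-6.93,"jaw":1},{"tx":0.062,"ty":0.003,"tz":0.003,"ax":0,"ay":0,"az":-6.93,"jaw":1},{"tx":0.062,"ty":0.003,"tz":0.003,"ax":0,"ay":0,"az":-6.93,"jaw":1},{"tx":0.062,"ty":0.003,"tz":0.003,"ax":0,"ay":0,"az":-6.93,"jaw":1},{"tx":0.062,"ty":0.003,"tz":0.003,"ax":0,"ay":0,"az":-6.93,"jaw":1},{"tx":0.062,"ty":0.003,"tz":0.003,"ax":0,"ay":0,"az":-6.93,"jaw":1},{"tx":0.062,"ty":0.003,"tz":0.016,"ax":0,"ay":0,"az":-6.93,"jaw":1},{"tx":0.062,"ty":0.003,"tz":0.020,"ax":0,"ay":0,"az":-6.93,"jaw":1}]'
python3 - <<'E'
from h import *
plan((.58,-.075,.17),90,4)
E
```

```text
time: 1.65
ee_pos: [0.5765, -0.0748, 0.1722]
tcp_rot: [180.0, 0.0, 90.3]
wrist_force: [0.1, -0.4, -0.5]
opening: 0.0851
grasp_force: 0.0
t=1.65 pos [ 0.5765 -0.0748  0.1722] rot [179.9532   0.0042  90.2652] F [ 0.0999 -0.3696 -0.4565] open 0.0851 grip 0.0
4 rows: shift [-0.0001  0.0009  0.0005] turn [0.0117 0.001  0.0663]
```

Run:
```python
from h import *
w=grab("wrist");cv2.imwrite("pics/w2.png",w["color"][:,:,::-1])
np.savez("w2.npz",**w)
for col in("orange","yellow"):
    for k in blobs(w,col,60): print(col,cen(k),cv2.contourArea(k),[plane(w,p,.062 if col=="orange" else .074)[:2].tolist() for p in cv2.boxPoints(cv2.minAreaRect(k))], plane(w,cen(k),.074))
```

```text
orange [327.9385 229.691 ] 2706.0 [[0.5655361041118545, -0.07537179674159891], [0.6082395537668751, -0.07326955138465152], [0.6121501817367919, -0.12372923882932159], [0.5673104804154335, -0.1260346776147012]] [ 0.5878 -0.0969  0.074 ]
yellow [330.9402 279.5401] 964.0 [[0.5780525526214114, -0.1210959333317334], [0.6028400598453255, -0.12099006876109523], [0.6037092459004699, -0.15029444383160465], [0.5782025891539871, -0.15040228451688467]] [ 0.5907 -0.1359  0.074 ]
yellow [ 98.6871 236.4459] 114.0 [[0.4166887017257619, -0.10403266919907295], [0.42998296964788085, -0.09547543914056356], [0.4329427955552705, -0.10156100935968458], [0.4195910172699659, -0.11022457723740389]] [ 0.424  -0.1027  0.074 ]
yellow [327.9083 223.7178] 94.5 [[0.5849003907383271, -0.08520319155609121], [0.5905256459685354, -0.08517887114950481], [0.5907688593104828, -0.09860788151704429], [0.5850660648128939, -0.09863242494150817]] [ 0.5878 -0.0924  0.074 ]
```

View pics/w2.png

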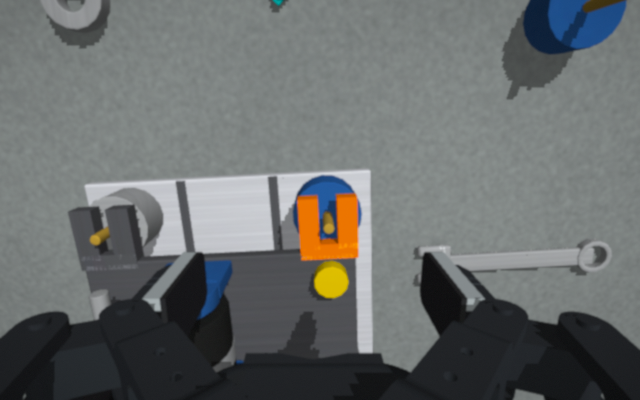

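The wrist view shows the orange foot at about (328,230), with the slot opening up-image (+y) and the stud tip at about (329,231). The yellow pad is at (331,280), the wrench lies to the right at x>415 and the spare riser is at top right. That puts the stud at about (0.588,-0.095), the pad at (0.591,-0.136) and the machine yaw at about 3°. Next I go above the far shim's tab.

```bash
python3 -m handwheel '[{"tx":0.05,"ty":0.000,"tz":0,"ax":0,"ay":0,"az":0.75,"jaw":1},{"tx":0.05,"ty":0,"tz":0,"ax":0,"ay":0,"az":0.75,"jaw":1},{"tx":0.05,"ty":0,"tz":0,"ax":0,"ay":0,"az":0.75,"jaw":1},{"tx":0.05,"ty":0,"tz":0.01,"ax":0,"ay":0,"az":0.75,"jaw":1},{"tx":0.05,"ty":0,"tz":0.015,"ax":0,"ay":0,"az":0.75,"jaw":1},{"tx":0.05,"ty":0,"tz":0.015,"ax":0,"ay":0,"az":0.75,"jaw":1},{"tx":0.05,"ty":0,"tz":0.015,"ax":0,"ay":0,"az":0.75,"jaw":1},{"tx":0.027,"ty":0,"tz":0.017,"ax":0,"ay":0,"az":0.75,"jaw":1},{"tx":0,"ty":0,"tz":0,"ax":0,"ay":0,"az":0,"jaw":1},{"tx":0,"ty":0,"tz":0,"ax":0,"ay":0,"az":0,"jaw":1}]' 80
cat > tab.py <<'E'
from h import *
w=grab("wrist")
for k in blobs(w,"red",300):
    r=cv2.minAreaRect(k);P=np.array([plane(w,p,.038) for p in cv2.boxPoints(r)])[:,:2]
    a,b=P[1]-P[0],P[2]-P[1]; L=a if np.linalg.norm(a)>np.linalg.norm(b) else b
    print("tab",np.round(r[0]),P.mean(0),"len/wid",np.linalg.norm(a),np.linalg.norm(b),"ang",np.degrees(np.arctan2(L[1],L[0]))%180)
E
python3 tab.py; python3 -c "
from h import *
plan((.574,.303,.1),84.3,4)"
```

```text
time: 2.95
ee_pos: [0.5919, 0.2992, 0.1009]
tcp_rot: [180.0, 0.0, 84.0]
wrist_force: [0.1, -0.9, 0.1]
opening: 0.0853
grasp_force: 0.0
tab [140. 207.] [0.4904 0.3134] len/wid 0.020588030357649768 0.06136249577807769 ang 81.36349604197069
tab [284. 212.] [0.5755 0.3017] len/wid 0.01761093138405832 0.06051040077139379 ang 84.76584350666856
tab [  6. 226.] [0.4068 0.311 ] len/wid 0.04329640415846012 0.007087797354380822 ang 71.27707557891122
t=3.00 pos [0.5921 0.299  0.1013] rot [179.96    -0.0151  83.9942] F [-0.9522  0.9242 -0.1567] open 0.0855 grip 0.0
4 rows: shift [ 0.0005 -0.0046  0.0003] turn [ 0.01   -0.0037 -0.0764]
```

```bash
python3 -m handwheel '[{"tx":0.001,"ty":-0.010,"tz":0.01,"ax":0,"ay":0,"az":-0.4,"jaw":1},{"tx":0,"ty":-0.007,"tz":0.02,"ax":0,"ay":0,"az":-0.3,"jaw":1},{"tx":0,"ty":0,"tz":0.02,"ax":0,"ay":0,"az":0,"jaw":0.4},{"tx":0,"ty":0,"tz":0.015,"ax":0,"ay":0,"az":0,"jaw":0},{"tx":0,"ty":0,"tz":0.006,"ax":0,"ay":0,"az":0,"jaw":0},{"tx":0,"ty":0,"tz":0,"ax":0,"ay":0,"az":0,"jaw":0},{"tx":0,"ty":0,"tz":0,"ax":0,"ay":0,"az":0,"jaw":-1},{"tx":0,"ty":0,"tz":0,"ax":0,"ay":0,"az":0,"jaw":-1},{"tx":0,"ty":0,"tz":0,"ax":0,"ay":0,"az":0,"jaw":-1},{"tx":0,"ty":0,"tz":0,"ax":0,"ay":0,"az":0,"jaw":-1}]' 80
```

```text
time: 4.25
ee_pos: [0.5755, 0.3027, 0.0302]
tcp_rot: [179.9, -0.0, 84.7]
wrist_force: [0.4, -0.3, 5.4]
opening: 0.0152
grasp_force: 78.3
```

```bash
python3 -m handwheel '[{"tx":0,"ty":0,"tz":-0.006,"ax":0,"ay":0,"az":0,"jaw":-1},{"tx":0,"ty":0,"tz":-0.012,"ax":0,"ay":0,"az":0,"jaw":-1},{"tx":0,"ty":0,"tz":-0.02,"ax":0,"ay":0,"az":0,"jaw":-1},{"tx":-0.02,"ty":0,"tz":-0.02,"ax":0,"ay":0,"az":-1,"jaw":-1},{"tx":-0.045,"ty":0,"tz":0,"ax":0,"ay":0,"az":-1.8,"jaw":-1},{"tx":-0.045,"ty":0,"tz":0,"ax":0,"ay":0,"az":-1.8,"jaw":-1},{"tx":-0.045,"ty":0,"tz":0,"ax":0,"ay":0,"az":-1.8,"jaw":-1},{"tx":-0.045,"ty":0,"tz":0,"ax":0,"ay":0,"az":-1.9,"jaw":-1},{"tx":-0.03,"ty":0,"tz":0,"ax":0,"ay":0,"az":0,"jaw":-1},{"tx":0,"ty":0,"tz":0,"ax":0,"ay":0,"az":0,"jaw":-1}]' 80
python3 - <<'E'
from h import *
plan((.581,.035,.0414),93,4)
w=grab("wrist");s=grab("scene")
f=lambda c,x,y,ww,h,k:cv2.resize(c["color"][y:y+h,x:x+ww,::-1],(ww*k,h*k),interpolation=cv2.INTER_CUBIC)
cv2.imwrite("pics/c3.png",np.vstack([f(w,180,150,260,250,2)[:360],cv2.resize(f(s,190,130,130,100,4),(520,400))[:230]]))
E
```

```text
time: 5.5
ee_pos: [0.5702, 0.071, 0.0891]
tcp_rot: [179.9, 0.0, 92.9]
wrist_force: [0.3, -0.1, -0.7]
opening: 0.0152
grasp_force: 78.3
t=5.50 pos [0.5702 0.071  0.0891] rot [179.9187   0.0033  92.8682] F [ 0.266  -0.1142 -0.6792] open 0.0152 grip 78.3
4 rows: shift [-0.0091  0.0022  0.0119] turn [ 0.0203  0.0008 -0.033 ]
```

View pics/c3.png

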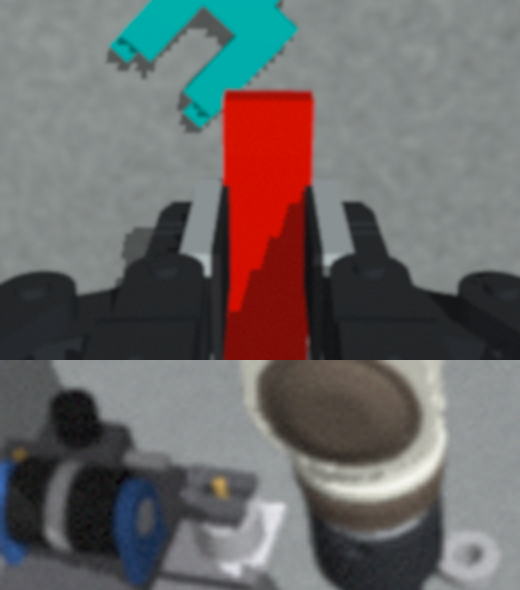

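The shim is held straight in the jaws. The tab's outer end is at wrist pixel (314,197) and the black tool is not involved. Now I lower it in front of the slot.

```bash
python3 -c "
from h import *
w=grab('wrist');R0=telemetry.get_obs();e=plane(w,(314,197.5),.0971)
print(R.from_euler('xyz',R0['tcp_rot'],degrees=True).as_matrix().T@(e-R0['ee_pos']))
v=np.load('w2.npz')
for r in range(205,240,2): print(r,v['color'][r,320:340:2].tolist()) if 0 else None
for p in((328,230),(328.5,231),(329,232)): print(plane(v,p,.072))
"
python3 -m handwheel '[{"tx":-0.009,"ty":0.0022,"tz":0.006,"ax":0,"ay":0,"az":0,"jaw":-1},{"tx":-0.009,"ty":0.0022,"tz":0.010,"ax":0,"ay":0,"az":0,"jaw":-1},{"tx":-0.009,"ty":0.0022,"tz":0.012,"ax":0,"ay":0,"az":0,"jaw":-1},{"tx":-0.009,"ty":0.0022,"tz":0.012,"ax":0,"ay":0,"az":0,"jaw":-1},{"tx":0,"ty":0,"tz":0.0075,"ax":0,"ay":0,"az":0,"jaw":-1},{"tx":0,"ty":0,"tz":0,"ax":0,"ay":0,"az":0,"jaw":-1},{"tx":0,"ty":0,"tz":0,"ax":0,"ay":0,"az":0,"jaw":-1},{"tx":0,"ty":0,"tz":0,"ax":0,"ay":0,"az":0,"jaw":-1},{"tx":0,"ty":0,"tz":0,"ax":0,"ay":0,"az":0,"jaw":-1},{"tx":0,"ty":0,"tz":0,"ax":0,"ay":0,"az":0,"jaw":-1}]' 80
python3 - <<'E'
from h import *
plan((.5849,-.035,.0414),93,7)
w=grab("top");s=grab("scene")
f=lambda c,x,y,ww,h,k:cv2.resize(c["color"][y:y+h,x:x+ww,::-1],(ww*k,h*k),interpolation=cv2.INTER_CUBIC)
cv2.imwrite("pics/c4.png",np.vstack([f(w,340,140,130,50,6),f(s,180,185,130,50,6)]))
E
```

```text
[ 0.029   0.001  -0.0088]
[ 0.588  -0.0978  0.072 ]
[ 0.5884 -0.0986  0.072 ]
[ 0.5887 -0.0994  0.072 ]
time: 6.9
ee_pos: [0.5806, 0.0374, 0.0402]
tcp_rot: [180.0, -0.0, 93.0]
wrist_force: [0.5, -0.2, -0.7]
opening: 0.015
grasp_force: 78.3
t=6.90 pos [0.5806 0.0374 0.0402] rot [179.9818  -0.0005  93.0389] F [ 0.4646 -0.2013 -0.69  ] open 0.0150 grip 78.3
7 rows: shift [-0.0104  0.0001 -0.0002] turn [ 0.0026 -0.0001  0.0056]
```

View pics/c4.png

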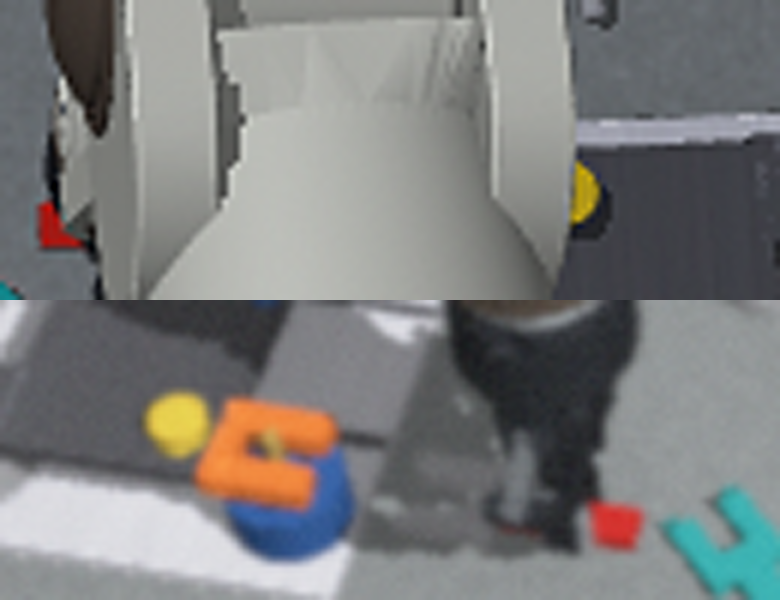

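The top view is blocked by the arm. The scene view shows the gripper aligned with the slot axis, the red tab end at right and the turquoise decoy clear of it. Now I slide in.

```bash
python3 -m handwheel '[{"tx":0,"ty":0,"tz":-0.0012,"ax":0,"ay":0,"az":0,"jaw":-1},{"tx":-0.01,"ty":0.0001,"tz":0,"ax":0,"ay":0,"az":0,"jaw":-1},{"tx":-0.010,"ty":0.0001,"tz":0,"ax":0,"ay":0,"az":0,"jaw":-1},{"tx":-0.008,"ty":0.0001,"tz":0,"ax":0,"ay":0,"az":0,"jaw":-1},{"tx":-0.008,"ty":0.0001,"tz":0,"ax":0,"ay":0,"az":0,"jaw":-1},{"tx":-0.008,"ty":0.0001,"tz":0,"ax":0,"ay":0,"az":0,"jaw":-1},{"tx":-0.008,"ty":0,"tz":0,"ax":0,"ay":0,"az":0,"jaw":-1},{"tx":0,"ty":0,"tz":0,"ax":0,"ay":0,"az":0,"jaw":-1},{"tx":0,"ty":0,"tz":0,"ax":0,"ay":0,"az":0,"jaw":-1},{"tx":0,"ty":0,"tz":0,"ax":0,"ay":0,"az":0,"jaw":-1}]' 80
```

```text
time: 8.25
ee_pos: [0.5837, -0.0144, 0.0412]
tcp_rot: [180.0, -0.0, 93.0]
wrist_force: [-0.1, -0.9, -0.8]
opening: 0.0154
grasp_force: 78.3
```

```bash
python3 -m handwheel '[{"tx":-0.005,"ty":0,"tz":0,"ax":0,"ay":0,"az":0,"jaw":-1},{"tx":-0.005,"ty":0,"tz":0,"ax":0,"ay":0,"az":0,"jaw":-1},{"tx":-0.005,"ty":0,"tz":0,"ax":0,"ay":0,"az":0,"jaw":-1},{"tx":-0.003,"ty":0,"tz":0,"ax":0,"ay":0,"az":0,"jaw":-1},{"tx":-0.001,"ty":0,"tz":0,"ax":0,"ay":0,"az":0,"jaw":-1},{"tx":0,"ty":0,"tz":0,"ax":0,"ay":0,"az":0,"jaw":-1},{"tx":0,"ty":0,"tz":0,"ax":0,"ay":0,"az":0,"jaw":-1},{"tx":0,"ty":0,"tz":0,"ax":0,"ay":0,"az":0,"jaw":-1},{"tx":0,"ty":0,"tz":0,"ax":0,"ay":0,"az":0,"jaw":-1},{"tx":0,"ty":0,"tz":0,"ax":0,"ay":0,"az":0,"jaw":-1}]' 80
```

```text
time: 9.5
ee_pos: [0.5847, -0.0335, 0.0412]
tcp_rot: [180.0, -0.0, 93.0]
wrist_force: [-0.4, -0.1, -0.7]
opening: 0.0151
grasp_force: 78.3
```

```bash
python3 -m handwheel '[{"tx":-0.0005,"ty":0,"tz":0,"ax":0,"ay":0,"az":0,"jaw":-1},{"tx":-0.0005,"ty":0,"tz":0,"ax":0,"ay":0,"az":0,"jaw":-1},{"tx":-0.0005,"ty":0,"tz":0,"ax":0,"ay":0,"az":0,"jaw":-1},{"tx":-0.0005,"ty":0,"tz":0,"ax":0,"ay":0,"az":0,"jaw":-1},{"tx":0,"ty":0,"tz":0,"ax":0,"ay":0,"az":0,"jaw":-1},{"tx":0,"ty":0,"tz":0,"ax":0,"ay":0,"az":0,"jaw":-1},{"tx":0,"ty":0,"tz":0.0005,"ax":0,"ay":0,"az":0,"jaw":-1},{"tx":0,"ty":0,"tz":0.0005,"ax":0,"ay":0,"az":0,"jaw":-1},{"tx":0,"ty":0,"tz":0.0005,"ax":0,"ay":0,"az":0,"jaw":-1},{"tx":0,"ty":0,"tz":0,"ax":0,"ay":0,"az":0,"jaw":-1}]' 80
```

```text
time: 10.75
ee_pos: [0.585, -0.0356, 0.0404]
tcp_rot: [180.0, 0.0, 93.0]
wrist_force: [-2.5, 0.2, 5.4]
opening: 0.0153
grasp_force: 79.1
```

Contact with the seat at shim-bottom z ≈ 40.5 mm means this is riser A, so one shim fits. I'll nudge on to find the stud and be sure it's home.

```bash
python3 -m handwheel '[{"tx":0,"ty":0,"tz":-0.0007,"ax":0,"ay":0,"az":0,"jaw":-1},{"tx":-0.0004,"ty":0,"tz":0,"ax":0,"ay":0,"az":0,"jaw":-1},{"tx":-0.0004,"ty":0,"tz":0,"ax":0,"ay":0,"az":0,"jaw":-1},{"tx":-0.0004,"ty":0,"tz":0,"ax":0,"ay":0,"az":0,"jaw":-1},{"tx":-0.0004,"ty":0,"tz":0,"ax":0,"ay":0,"az":0,"jaw":-1},{"tx":0,"ty":0,"tz":0,"ax":0,"ay":0,"az":0,"jaw":-1},{"tx":0,"ty":0,"tz":0,"ax":0,"ay":0,"az":0,"jaw":-1},{"tx":0,"ty":0,"tz":0,"ax":0,"ay":0,"az":0,"jaw":-1},{"tx":0,"ty":0,"tz":0,"ax":0,"ay":0,"az":0,"jaw":-1},{"tx":0,"ty":0,"tz":0,"ax":0,"ay":0,"az":0,"jaw":-1}]' 80
```

```text
time: 12.0
ee_pos: [0.5852, -0.0371, 0.0406]
tcp_rot: [180.0, -0.0, 93.0]
wrist_force: [0.2, 4.1, 5.2]
opening: 0.0152
grasp_force: 78.9
```

```bash
python3 -m handwheel '[{"tx":0,"ty":0,"tz":-0.0006,"ax":0,"ay":0,"az":0,"jaw":-1},{"tx":0,"ty":0,"tz":0,"ax":0,"ay":0,"az":0,"jaw":-1},{"tx":-0.0004,"ty":0,"tz":0,"ax":0,"ay":0,"az":0,"jaw":-1},{"tx":-0.0004,"ty":0,"tz":0,"ax":0,"ay":0,"az":0,"jaw":-1},{"tx":-0.0004,"ty":0,"tz":0,"ax":0,"ay":0,"az":0,"jaw":-1},{"tx":0,"ty":0,"tz":0,"ax":0,"ay":0,"az":0,"jaw":-1},{"tx":0,"ty":0,"tz":0,"ax":0,"ay":0,"az":0,"jaw":-1},{"tx":0,"ty":0,"tz":0,"ax":0,"ay":0,"az":0,"jaw":-1},{"tx":0,"ty":0,"tz":0,"ax":0,"ay":0,"az":0,"jaw":-1},{"tx":0,"ty":0,"tz":0,"ax":0,"ay":0,"az":0,"jaw":-1}]' 80
```

```text
time: 13.25
ee_pos: [0.5849, -0.0385, 0.0409]
tcp_rot: [-180.0, 0.0, 93.0]
wrist_force: [-1.1, 0.8, 2.8]
opening: 0.0154
grasp_force: 78.6
```

```bash
python3 -m handwheel '[{"tx":0,"ty":0,"tz":-0.0003,"ax":0,"ay":0,"az":0,"jaw":-1},{"tx":-0.0005,"ty":0,"tz":0,"ax":0,"ay":0,"az":0,"jaw":-1},{"tx":-0.0005,"ty":0,"tz":0,"ax":0,"ay":0,"az":0,"jaw":-1},{"tx":-0.0005,"ty":0,"tz":0,"ax":0,"ay":0,"az":0,"jaw":-1},{"tx":-0.0005,"ty":0,"tz":0,"ax":0,"ay":0,"az":0,"jaw":-1},{"tx":0,"ty":0,"tz":0,"ax":0,"ay":0,"az":0,"jaw":-1},{"tx":0,"ty":0,"tz":0,"ax":0,"ay":0,"az":0,"jaw":-1},{"tx":0,"ty":0,"tz":0,"ax":0,"ay":0,"az":0,"jaw":-1},{"tx":0,"ty":0,"tz":0,"ax":0,"ay":0,"az":0,"jaw":-1},{"tx":0,"ty":0,"tz":0,"ax":0,"ay":0,"az":0,"jaw":-1}]' 80
python3 -c "
from h import *
c=grab('wrist');np.savez('w5.npz',**c)
o=telemetry.get_obs();print(o['ee_pos'],o['wrist_force'],o['torque'])
k=max(blobs(c,'red',100),key=cv2.contourArea);print(cv2.boundingRect(k))
for p in k[::max(1,len(k)//20),0]:pass
s=grab('scene')
f=lambda c,x,y,ww,h,k:cv2.resize(c['color'][y:y+h,x:x+ww,::-1],(ww*k,h*k),interpolation=cv2.INTER_CUBIC)
cv2.imwrite('pics/c5.png',np.vstack([f(c,190,170,260,160,3)[:,:780],f(s,190,185,130,40,6)])[:600])"
```

```text
time: 14.5
ee_pos: [0.5851, -0.0404, 0.0413]
tcp_rot: [-180.0, 0.0, 93.0]
wrist_force: [1.1, -1.2, 0.0]
opening: 0.015
grasp_force: 78.3
[ 0.5851 -0.0404  0.0413] [-0.1816 -0.8354 -0.7985] [ 0.0384 -0.0466  0.0015]
(291, 195, 46, 138)
```

```bash
true
```

```bash
python3 -m handwheel '[{"tx":-0.0005,"ty":0,"tz":0,"ax":0,"ay":0,"az":0,"jaw":-1},{"tx":-0.0005,"ty":0,"tz":0,"ax":0,"ay":0,"az":0,"jaw":-1},{"tx":-0.0005,"ty":0,"tz":0,"ax":0,"ay":0,"az":0,"jaw":-1},{"tx":-0.0005,"ty":0,"tz":0,"ax":0,"ay":0,"az":0,"jaw":-1},{"tx":0,"ty":0,"tz":0,"ax":0,"ay":0,"az":0,"jaw":-1},{"tx":0,"ty":0,"tz":0,"ax":0,"ay":0,"az":0,"jaw":-1},{"tx":0,"ty":0,"tz":0,"ax":0,"ay":0,"az":0,"jaw":-1},{"tx":0,"ty":0,"tz":0,"ax":0,"ay":0,"az":0,"jaw":-1},{"tx":0,"ty":0,"tz":0,"ax":0,"ay":0,"az":0,"jaw":-1},{"tx":0,"ty":0,"tz":0,"ax":0,"ay":0,"az":0,"jaw":-1}]' 80
python3 -c "
from h import *
c=grab('wrist');o=telemetry.get_obs()
M=R.from_euler('xyz',o['tcp_rot'],degrees=True).as_matrix()
h=cv2.cvtColor(c['color'],cv2.COLOR_RGB2HSV);k=max(blobs(c,'red',100),key=cv2.contourArea)
x,y,w,hh=cv2.boundingRect(k);print(x,y,w,hh)
for r in (y,y+1,y+2,y+3,y+4,y+5): print(r,c['color'][r,x+w//2].tolist(),M.T@(plane(c,(x+w/2,r),o['ee_pos'][2]+.008)-o['ee_pos']))
print([ (k.shape,cen(k).tolist(),plane(c,cen(k),.072)) for k in blobs(c,'yellow',20)])"
```

```text
time: 15.85
ee_pos: [0.5852, -0.0424, 0.0413]
tcp_rot: [180.0, -0.0, 93.0]
wrist_force: [0.2, -0.4, -0.5]
opening: 0.0151
grasp_force: 78.3
291 195 46 138
195 [155, 73, 71] [ 0.0304  0.001  -0.008 ]
196 [164, 33, 27] [ 0.03   0.001 -0.008]
197 [165, 14, 6] [ 0.0296  0.001  -0.008 ]
198 [168, 13, 3] [ 0.0292  0.001  -0.008 ]
199 [179, 14, 0] [ 0.0288  0.001  -0.008 ]
200 [197, 17, 1] [ 0.0284  0.001  -0.008 ]
[]
```

View pics/c5.png

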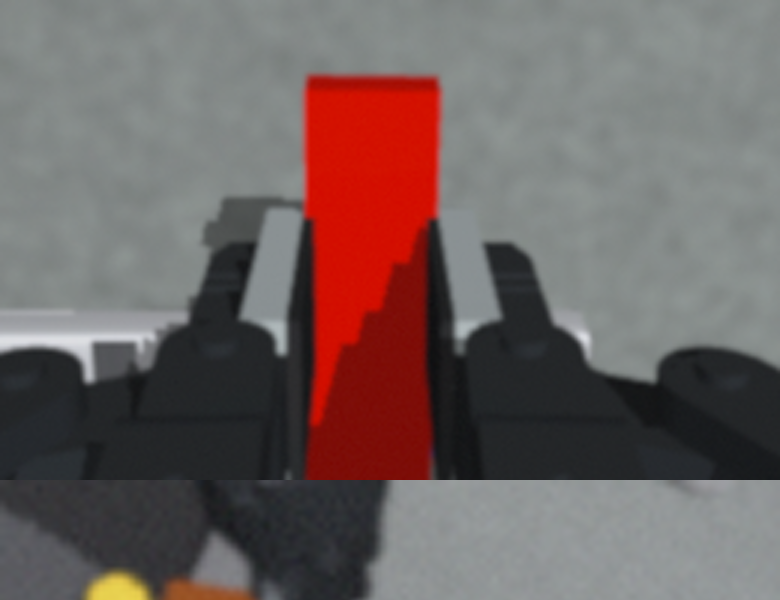

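The wrist view shows the tab still square in the jaws with its end 29 mm ahead of the TCP, so it has not slipped. There is no stud contact yet, so I keep creeping.

```bash
python3 -m handwheel '[{"tx":-0.0005,"ty":0,"tz":0,"ax":0,"ay":0,"az":0,"jaw":-1},{"tx":-0.0005,"ty":0,"tz":0,"ax":0,"ay":0,"az":0,"jaw":-1},{"tx":-0.0005,"ty":0,"tz":0,"ax":0,"ay":0,"az":0,"jaw":-1},{"tx":-0.0005,"ty":0,"tz":0,"ax":0,"ay":0,"az":0,"jaw":-1},{"tx":0,"ty":0,"tz":0,"ax":0,"ay":0,"az":0,"jaw":-1},{"tx":0,"ty":0,"tz":0,"ax":0,"ay":0,"az":0,"jaw":-1},{"tx":0,"ty":0,"tz":0,"ax":0,"ay":0,"az":0,"jaw":-1},{"tx":0,"ty":0,"tz":0,"ax":0,"ay":0,"az":0,"jaw":-1},{"tx":0,"ty":0,"tz":0,"ax":0,"ay":0,"az":0,"jaw":-1},{"tx":0,"ty":0,"tz":0,"ax":0,"ay":0,"az":0,"jaw":-1}]' 80
python3 -c "
from h import *
s=grab('scene');c=grab('top')
f=lambda c,x,y,ww,h,k:cv2.resize(c['color'][y:y+h,x:x+ww,::-1],(ww*k,h*k),interpolation=cv2.INTER_CUBIC)
cv2.imwrite('pics/c6.png',np.vstack([f(s,185,185,100,50,6),f(c,390,150,100,50,6)]))"
```

```text
time: 17.15
ee_pos: [0.5853, -0.0444, 0.0413]
tcp_rot: [180.0, -0.0, 93.0]
wrist_force: [-0.0, 0.6, -0.8]
opening: 0.0154
grasp_force: 78.3
```

View pics/c6.png

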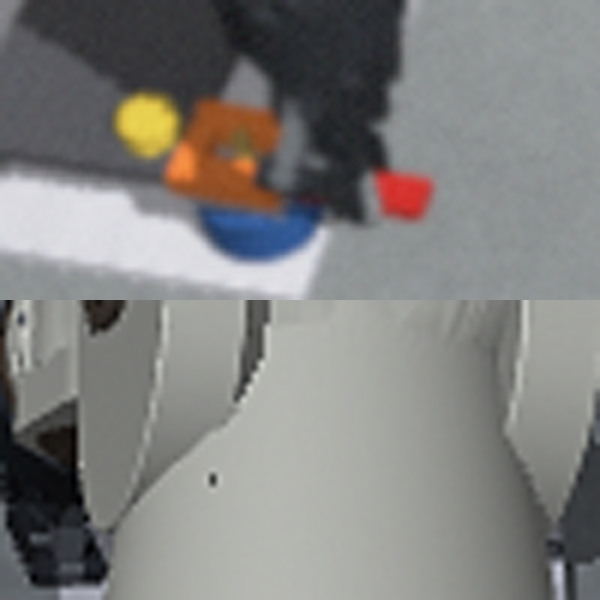

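The scene view shows the machine unmoved, with the pad at (209.7,205.8) as before and the stud tip at about (225,208). The tab is far in, yet no stud reaction has been felt. I'll set the shim on the seat, release, back off and look.

```bash
python3 -m handwheel '[{"tx":0,"ty":0,"tz":0.0005,"ax":0,"ay":0,"az":0,"jaw":-1},{"tx":0,"ty":0,"tz":0.0005,"ax":0,"ay":0,"az":0,"jaw":-1},{"tx":0,"ty":0,"tz":0,"ax":0,"ay":0,"az":0,"jaw":-1},{"tx":0,"ty":0,"tz":0,"ax":0,"ay":0,"az":0,"jaw":-1},{"tx":0,"ty":0,"tz":0,"ax":0,"ay":0,"az":0,"jaw":-1},{"tx":0,"ty":0,"tz":0,"ax":0,"ay":0,"az":0,"jaw":-1},{"tx":0,"ty":0,"tz":0,"ax":0,"ay":0,"az":0,"jaw":-1},{"tx":0,"ty":0,"tz":0,"ax":0,"ay":0,"az":0,"jaw":-1},{"tx":0,"ty":0,"tz":0,"ax":0,"ay":0,"az":0,"jaw":-1},{"tx":0,"ty":0,"tz":0,"ax":0,"ay":0,"az":0,"jaw":-1}]' 80
```

```text
time: 18.5
ee_pos: [0.5854, -0.0444, 0.0407]
tcp_rot: [180.0, 0.0, 93.0]
wrist_force: [-2.3, 0.0, 5.1]
opening: 0.0152
grasp_force: 78.9
```

```bash
python3 -m handwheel '[{"tx":0,"ty":0,"tz":0,"ax":0,"ay":0,"az":0,"jaw":-0.3},{"tx":0,"ty":0,"tz":0,"ax":0,"ay":0,"az":0,"jaw":-0.3},{"tx":0,"ty":0,"tz":0,"ax":0,"ay":0,"az":0,"jaw":-0.3},{"tx":0,"ty":0,"tz":-0.005,"ax":0,"ay":0,"az":0,"jaw":0},{"tx":0,"ty":0,"tz":-0.02,"ax":0,"ay":0,"az":0,"jaw":0.5},{"tx":0.0,"ty":0,"tz":-0.04,"ax":0,"ay":0,"az":0,"jaw":1},{"tx":-0.01,"ty":0,"tz":-0.03,"ax":0,"ay":0,"az":0,"jaw":1},{"tx":-0.01,"ty":0,"tz":-0.014,"ax":0,"ay":0,"az":0,"jaw":1},{"tx":0,"ty":0,"tz":0,"ax":0,"ay":0,"az":0,"jaw":1},{"tx":0,"ty":0,"tz":0,"ax":0,"ay":0,"az":0,"jaw":1}]' 80
python3 -c "
from h import *
s=grab('scene');c=grab('wrist');np.savez('w7.npz',**c)
k=max(blobs(c,'red',100),key=cv2.contourArea)
P=np.array([plane(c,p,.0485) for p in cv2.boxPoints(cv2.minAreaRect(k))]);print(P)
for col in('orange','yellow'):print(col,[(cen(k).tolist(),cv2.boundingRect(k)) for k in blobs(c,col,60)])
f=lambda c,x,y,ww,h,k:cv2.resize(c['color'][y:y+h,x:x+ww,::-1],(ww*k,h*k),interpolation=cv2.INTER_CUBIC)
cv2.imwrite('pics/c7.png',np.vstack([f(c,225,90,200,90,4),f(s,190,195,100,30,8)]))"
```

```text
time: 19.75
ee_pos: [0.5859, -0.0643, 0.1478]
tcp_rot: [-179.9, -0.0, 93.0]
wrist_force: [-0.8, -0.1, 0.3]
opening: 0.0856
grasp_force: 0.0
[[ 0.5779 -0.0759  0.0485]
 [ 0.5763 -0.0162  0.0485]
 [ 0.5934 -0.0156  0.0485]
 [ 0.5961 -0.0753  0.0485]]
orange [([313.4967540765731, 255.6563410519859], (282, 218, 64, 70))]
yellow [([314.1597732843137, 309.4833026960784], (296, 289, 37, 40)), ([62.33564814814814, 252.48958333333334], (53, 244, 21, 18)), ([314.37112010796216, 250.4331983805668], (310, 238, 9, 22))]
```

```bash
python3 -c "
from h import *
c=np.load('w7.npz')
print('stud top rows',[ (r,plane(c,(314.5,r),.072)[:2]) for r in (248,254,260)],'base .0485',[(r,plane(c,(314.5,r),.0485)[:2]) for r in (238,240)])
print('foot front',plane(c,(314,218),.05),plane(c,(314,218),.062),'back',plane(c,(314,288),.062),'pad',plane(c,(314.2,309.5),.074))
h=cv2.cvtColor(c['color'],cv2.COLOR_RGB2HSV)
a=cv2.resize(c['color'][150:340,210:420,::-1],None,fx=3.15,fy=3.15,interpolation=cv2.INTER_CUBIC)
cv2.imwrite('pics/c8.png',a[:600])"
```

```text
stud top rows [(248, array([ 0.5886, -0.0908])), (254, array([ 0.5888, -0.095 ])), (260, array([ 0.589 , -0.0992]))] base .0485 [(238, array([ 0.5887, -0.0929])), (240, array([ 0.5888, -0.0944]))]
foot front [ 0.5875 -0.0773  0.05  ] [ 0.5873 -0.0734  0.062 ] back [ 0.5901 -0.1252  0.062 ] pad [ 0.5907 -0.1348  0.074 ]
```

View pics/c8.png

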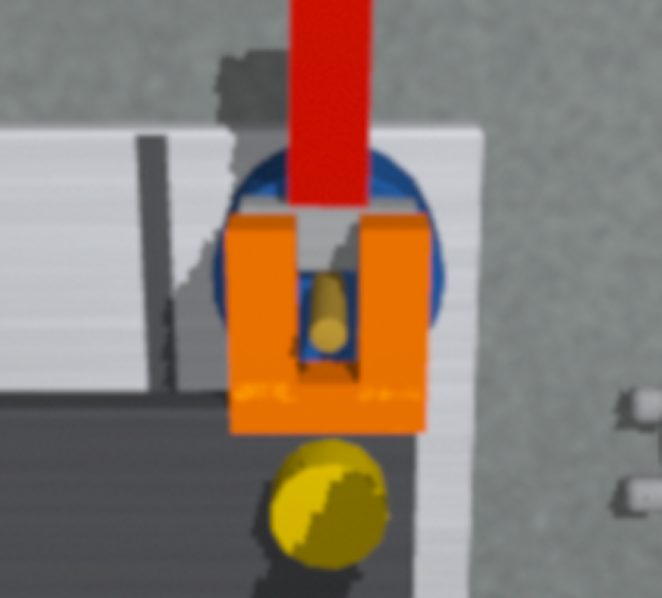

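The close view settles it. The plate lies under the foot with its rear edge just proud of the foot front. The slot end (crop row ~270) sits right against the stud base, so the shim is home, and the tab is straight. The remaining gap is about 1.5 mm, so no second shim fits. Now I press on the pad with the fingers shut.

```bash
python3 -m handwheel '[{"tx":-0.018,"ty":0.0011,"tz":0,"ax":0,"ay":0,"az":0,"jaw":-1},{"tx":-0.018,"ty":0,"tz":0,"ax":0,"ay":0,"az":0,"jaw":-1},{"tx":-0.018,"ty":0,"tz":0,"ax":0,"ay":0,"az":0,"jaw":-1},{"tx":-0.0173,"ty":0,"tz":0,"ax":0,"ay":0,"az":0,"jaw":-1},{"tx":0,"ty":0,"tz":0,"ax":0,"ay":0,"az":0,"jaw":-1},{"tx":0,"ty":0,"tz":0.02,"ax":0,"ay":0,"az":0,"jaw":-1},{"tx":0,"ty":0,"tz":0.02,"ax":0,"ay":0,"az":0,"jaw":-1},{"tx":0,"ty":0,"tz":0.02,"ax":0,"ay":0,"az":0,"jaw":-1},{"tx":0,"ty":0,"tz":0.008,"ax":0,"ay":0,"az":0,"jaw":-1},{"tx":0,"ty":0,"tz":0,"ax":0,"ay":0,"az":0,"jaw":-1}]' 40
```

```text
time: 21.1
ee_pos: [0.5911, -0.1352, 0.0812]
tcp_rot: [-180.0, -0.0, 93.0]
wrist_force: [-0.4, -0.7, 0.3]
opening: 0.0002
grasp_force: 0.0
```

```bash
python3 -m handwheel '[{"tx":0,"ty":0,"tz":0.002,"ax":0,"ay":0,"az":0,"jaw":-1},{"tx":0,"ty":0,"tz":0.002,"ax":0,"ay":0,"az":0,"jaw":-1},{"tx":0,"ty":0,"tz":0.001,"ax":0,"ay":0,"az":0,"jaw":-1},{"tx":0,"ty":0,"tz":0.001,"ax":0,"ay":0,"az":0,"jaw":-1},{"tx":0,"ty":0,"tz":0.001,"ax":0,"ay":0,"az":0,"jaw":-1},{"tx":0,"ty":0,"tz":0.0005,"ax":0,"ay":0,"az":0,"jaw":-1},{"tx":0,"ty":0,"tz":0.0005,"ax":0,"ay":0,"az":0,"jaw":-1},{"tx":0,"ty":0,"tz":0,"ax":0,"ay":0,"az":0,"jaw":-1},{"tx":0,"ty":0,"tz":0,"ax":0,"ay":0,"az":0,"jaw":-1},{"tx":0,"ty":0,"tz":0,"ax":0,"ay":0,"az":0,"jaw":-1}]' 40
```

```text
time: 22.35
ee_pos: [0.5913, -0.1354, 0.0735]
tcp_rot: [180.0, -0.0, 93.0]
wrist_force: [-0.6, 2.1, 3.9]
opening: 0.0
grasp_force: 1.9
```

Light contact. I press on in small steps.

```bash
python3 -m handwheel '[{"tx":0,"ty":0,"tz":0.0005,"ax":0,"ay":0,"az":0,"jaw":-1},{"tx":0,"ty":0,"tz":0.0005,"ax":0,"ay":0,"az":0,"jaw":-1},{"tx":0,"ty":0,"tz":0.0005,"ax":0,"ay":0,"az":0,"jaw":-1},{"tx":0,"ty":0,"tz":0,"ax":0,"ay":0,"az":0,"jaw":-1},{"tx":0,"ty":0,"tz":0,"ax":0,"ay":0,"az":0,"jaw":-1},{"tx":0,"ty":0,"tz":0,"ax":0,"ay":0,"az":0,"jaw":-1},{"tx":0,"ty":0,"tz":0,"ax":0,"ay":0,"az":0,"jaw":-1},{"tx":0,"ty":0,"tz":0,"ax":0,"ay":0,"az":0,"jaw":-1},{"tx":0,"ty":0,"tz":0,"ax":0,"ay":0,"az":0,"jaw":-1},{"tx":0,"ty":0,"tz":0,"ax":0,"ay":0,"az":0,"jaw":-1}]' 40
```

```text
time: 23.6
ee_pos: [0.5915, -0.1354, 0.0731]
tcp_rot: [179.9, -0.0, 93.0]
wrist_force: [-3.3, 1.8, 11.6]
opening: 0.0003
grasp_force: 5.8
```

```bash
python3 -m handwheel '[{"tx":0,"ty":0,"tz":0.0005,"ax":0,"ay":0,"az":0,"jaw":-1},{"tx":0,"ty":0,"tz":0.0005,"ax":0,"ay":0,"az":0,"jaw":-1},{"tx":0,"ty":0,"tz":0.0005,"ax":0,"ay":0,"az":0,"jaw":-1},{"tx":0,"ty":0,"tz":0.0005,"ax":0,"ay":0,"az":0,"jaw":-1},{"tx":0,"ty":0,"tz":0,"ax":0,"ay":0,"az":0,"jaw":-1},{"tx":0,"ty":0,"tz":0,"ax":0,"ay":0,"az":0,"jaw":-1},{"tx":0,"ty":0,"tz":0,"ax":0,"ay":0,"az":0,"jaw":-1},{"tx":0,"ty":0,"tz":0,"ax":0,"ay":0,"az":0,"jaw":-1},{"tx":0,"ty":0,"tz":0,"ax":0,"ay":0,"az":0,"jaw":-1},{"tx":0,"ty":0,"tz":0,"ax":0,"ay":0,"az":0,"jaw":-1}]' 40
```

```text
time: 24.85
ee_pos: [0.5915, -0.1353, 0.073]
tcp_rot: [179.9, 0.0, 93.0]
wrist_force: [-9.7, 4.7, 24.4]
opening: 0.0
grasp_force: 12.0
```

24 N is carried with no further sinking. Now I release straight up and check.

```bash
python3 -m handwheel '[{"tx":0,"ty":0,"tz":-0.001,"ax":0,"ay":0,"az":0,"jaw":-1},{"tx":0,"ty":0,"tz":-0.001,"ax":0,"ay":0,"az":0,"jaw":-1},{"tx":0,"ty":0,"tz":-0.001,"ax":0,"ay":0,"az":0,"jaw":-1},{"tx":0,"ty":0,"tz":-0.002,"ax":0,"ay":0,"az":0,"jaw":-1},{"tx":0,"ty":0,"tz":-0.01,"ax":0,"ay":0,"az":0,"jaw":-1},{"tx":0,"ty":0,"tz":-0.02,"ax":0,"ay":0,"az":0,"jaw":-1},{"tx":0,"ty":0,"tz":-0.03,"ax":0,"ay":0,"az":0,"jaw":-1},{"tx":0.035,"ty":0,"tz":-0.0138,"ax":0,"ay":0,"az":0,"jaw":-1},{"tx":0.036,"ty":0,"tz":0,"ax":0,"ay":0,"az":0,"jaw":-1},{"tx":0,"ty":0,"tz":0,"ax":0,"ay":0,"az":0,"jaw":-1}]' 40
python3 -c "
from h import *
c=grab('wrist');print(telemetry.get_obs()['ee_pos'])
k=max(blobs(c,'red',100),key=cv2.contourArea)
print(np.array([plane(c,p,.0485) for p in cv2.boxPoints(cv2.minAreaRect(k))]))
for col in('orange','yellow'):print(col,[(plane(c,cen(k),.062 if col=='orange' else .074),cv2.boundingRect(k)) for k in blobs(c,col,60)])
d=np.load('w7.npz')
for col in('orange','yellow'):print(col,[plane(d,cen(k),.062 if col=='orange' else .074) for k in blobs(d,col,60)])
o=plane(c,(313,236),.0485)
print([(r,c['color'][r,313].tolist(),round(plane(c,(313,r),.0485)[1],4)) for r in range(222,262,2)])"
```

```text
time: 26.1
ee_pos: [0.5876, -0.0629, 0.1492]
tcp_rot: [180.0, 0.0, 93.2]
wrist_force: [0.2, 0.3, -0.1]
opening: 0.0001
grasp_force: 0.0
[ 0.5876 -0.0639  0.1489]
[[ 0.578  -0.0759  0.0485]
 [ 0.5762 -0.0164  0.0485]
 [ 0.5933 -0.0157  0.0485]
 [ 0.5962 -0.0752  0.0485]]
orange [(array([ 0.5727, -0.0852,  0.062 ]), (279, 219, 22, 36)), (array([ 0.6025, -0.0823,  0.062 ]), (321, 219, 22, 32))]
yellow [(array([ 0.4248, -0.1018,  0.074 ]), (51, 244, 21, 18))]
orange [array([ 0.5884, -0.1006,  0.062 ])]
yellow [array([ 0.5907, -0.1348,  0.074 ]), array([ 0.4246, -0.1019,  0.074 ]), array([ 0.5885, -0.0916,  0.074 ])]
[(222, [164, 166, 167], np.float64(-0.0801)), (224, [162, 164, 167], np.float64(-0.0816)), (226, [164, 167, 168], np.float64(-0.0831)), (228, [151, 153, 155], np.float64(-0.0846)), (230, [111, 112, 114], np.float64(-0.0861)), (232, [106, 107, 109], np.float64(-0.0876)), (234, [98, 100, 101], np.float64(-0.0892)), (236, [89, 85, 76], np.float64(-0.0907)), (238, [97, 79, 31], np.float64(-0.0922)), (240, [53, 47, 32], np.float64(-0.0938)), (242, [31, 32, 32], np.float64(-0.0953)), (244, [30, 32, 31], np.float64(-0.0969)), (246, [29, 32, 30], np.float64(-0.0984)), (248, [30, 31, 31], np.float64(-0.1)), (250, [31, 32, 32], np.float64(-0.1016)), (252, [29, 31, 31], np.float64(-0.1032)), (254, [29, 30, 31], np.float64(-0.1047)), (256, [30, 31, 32], np.float64(-0.1063)), (258, [32, 32, 33], np.float64(-0.1079)), (260, [31, 31, 33], np.float64(-0.1095))]
```

```bash
python3 -c "
from workcell import workorder
print(workorder.job_done())"
```

```text
the job is handed in; nothing more can be done
None
```

I slid one shim home around the stud under the orange foot (riser A, so only one fits), then let it go and pressed the pad to 24 N, which it carried without sinking. The arm is clear of everything, and the job was handed in at about 26 s; no verdict came back.

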